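# Lock the pipe positioner with its index pin

## Task

Lock the pipe positioner so the pipe stub cannot turn: take the longer of the two pins from the stand and set it in the guide hole on top of the housing, so that it stands on the shaft inside; then swing the lever slowly away from the robot until you feel the pin drop into the shaft's hidden cross-hole. Push the pin fully home, its collar down on the housing, and swing the keeper bar all the way in over the collar. Leave the shorter pin, hammer, brush and angle iron where they are.

Things in the scene. Friction and masses are not known exactly. Their poses are not given: they have to be found in the camera images.
- guide_mouth (a point): Centre of the guide hole's mouth on the flat top (90 x 70 mm) of the fixed grey steel housing, 145 mm above the bench. Its axes are the housing's: z up, y to the left along the shaft towards the lever, x roughly away from the robot. The hole is vertical, 18 mm across with a 3 mm chamfer; the shaft crosses it 45 mm down. The housing's base plate is 150 x 100 mm.
- shaft_axis (a point): Point on the axis of the horizontal 40 mm shaft (along the housing's y), 65 mm under the guide mouth, inside the housing. When the shaft's 21 mm cross-hole lines up, a pin standing in the guide drops about 55 mm by its own weight and blocks the lever. Below the shaft a sprung ball catch stops and grips the pin: pushing it the last 10 to 20 mm takes 8 to 15 N, and it then stays.
- lever (a joint): Lever angle, rad: 0 upright, negative leaning to the housing's -x (towards the robot), positive to +x; range -1 to 1. Starts between -0.95 and -0.6 and stays where left; about 3 N at the handle turns it. The hidden cross-hole lines up at one unknown lever angle between -0.1 and 0.6, different each time, good to about 0.1 rad either way.
- lever_grip (a point): Middle of the lever's handle, a black rubber round bar 22 mm in diameter and 78 mm long, lying parallel to the shaft (along the housing's y), 130 mm from the shaft axis and 115 mm to the left (+y) of the guide hole. Its axes turn with the lever (y along the handle, z along the lever away from the shaft).
- pin_knob (a point): Centre of the black knob (30 mm diameter, 30 mm tall) of the LONGER pin, the one to use; z is the pin's axis, upward. Steel pin 169 mm long, 0.2 kg: shank 16 mm diameter, 115 mm long with tapered foot; collar 44 mm diameter, 8 mm thick; neck 18 mm diameter, 16 mm long; knob. Tip 154 mm below this point, knob's top 15 mm above.
- pin_collar (a point): Centre of the underside of the longer pin's collar, 115 mm above its tip and 39 mm below the knob's centre. When the pin stands on the shaft this is 65 to 70 mm above the housing top; after the drop about 10 to 20 mm above it; fully home, on it.
- short_pin_knob (a point): Centre of the knob of the SHORTER pin (leave it): same shape, but shank 80 mm, 134 mm long in all. It stands in the other hole of the stand.
- stand: Steel pin stand, a fixed block 70 x 180 x 50 mm (x, y, z); origin at the centre of its underside on the bench. Two 18 mm holes right through it, at y = -45 and +45 mm; the pins stand in them with their tips on the bench. Which pin is in which hole varies.
- keeper (a joint): Keeper bar angle, rad: 0 fully in (at its stop, over the pin's collar beside the neck, pointing to the housing's -x from the pivot), positive swung out to the -y side (counter-clockwise from above); range 0 to 1.5, starts 0.7 to 1.3, stays where left. Bar 6 mm thick, 18 mm wide, underside 12 mm above the housing top: the collar fits under it only when the pin is home.
- keeper_post (a point): Half-way up the keeper's upright post: a steel round 14 mm in diameter and 40 mm tall standing on the bar, 105 mm from the pivot; its middle is 38 mm above the housing top, its foot 18 mm above it.
- keeper_pivot (a point): Point on the keeper's vertical pivot axis, at the height of keeper_post's middle: 50 mm along +x and 21 mm along -y of the housing from the guide hole.
- hammer: Hammer, 260 mm, lying on the bench at the robot's right (leave it).
- brush: Brush, 220 mm, lying on the bench at the robot's right (leave it).
- angle: Piece of angle iron, 120 x 50 x 56 mm, lying on the bench beyond the work (leave it).
Not all that is in view belongs to the job. What is shaped like the part that bears pin_knob but purple is not meant.

How it is judged:
On the way, in this order (a step that is already met when the one before it is completed fails the run):
1. the longer pin stands upright in the guide hole, its tip on the shaft (collar 55 to 78 mm above the housing top) (horizontal distance between pin_collar and guide_mouth below 0.01 m and angle between pin_collar's own z axis and vertical below 0.12 rad and z of pin_collar in the frame of guide_mouth between 0.055 and 0.078 m), for 0.2 s.
2. the lever has been turned and the pin has dropped into the cross-hole (collar less than 35 mm above the housing top) (horizontal distance between pin_collar and guide_mouth below 0.006 m and z of pin_collar in the frame of guide_mouth below 0.035 m and value of joint lever above -0.3 rad), for 0.1 s.
3. the pin is fully home (collar within 3 mm of the housing top) (horizontal distance between pin_collar and guide_mouth below 0.004 m and z of pin_collar in the frame of guide_mouth below 0.003 m), for 0.2 s.
4. the keeper is swung in over the collar (within 0.12 rad of its stop) (value of joint keeper below 0.12 rad), for 0.2 s.
At the end, for the whole second after the job is handed in: The longer pin is home through housing and cross-hole: collar within 3 mm of the housing top and 4 mm of the hole's centre, upright within 0.08 rad; the keeper is within 0.12 rad of fully in (all of step 3 and angle between pin_collar's own z axis and vertical below 0.08 rad and value of joint keeper below 0.12 rad); the robot touches nothing.
It fails at once if the shorter pin is moved more than 30 mm (distance of short_pin_knob from where it was at the start of the episode above 0.03 m).
It fails at once if the hammer, brush or angle iron is moved more than 40 mm (distance of any of hammer, brush, angle from where it was at the start of the episode above 0.04 m).
It also fails if it takes over 72 s, if anything falls off the work surface, if the arm or the gripper's body presses on something with over 40 N, if the wrist force passes 120 N, or if a joint passes its speed limit or range.

## Robot

A 7-joint arm with a two-finger parallel gripper is mounted at the origin on the work surface. World frame = base frame: x ahead of the robot, y to its left, z up, the work surface at z = 0. Lengths are in m, angles in rad, forces in N, time in s.
With the tool pointing down it reaches from about 0.4 to 0.85 m from the base axis. Payload 4.5 kg.
Tool frame: the origin (TCP) lies at the very end of the fingers, on their centre line; the grasp point (between the pads) lies 19 mm behind it; z points along the fingers, y is the line along which they close (so a half turn about z gives the same grasp; the last joint's range is limited). The gripper opens to 88 mm and grips with 3 to 60 N. Pads are 18 mm wide; open, the fingers measure 123 mm over their backs; the gripper's body (75 mm by 187 mm) begins 45 mm behind the grasp point.
Start: joints at [-1.102, 0.689, -0.195, 1.565, 0.157, 0.902, -0.215], TCP at [0.263, 0.567, 0.239] pointing down, gripper open.
Joint ranges: [-3.01, 3.01], [-0.46, 2.08], [-1.47, 1.51], [0.13, 2.56], [-1, 4.14], [0.04, 2.09], [-2.66, 2.66]. Speed limits (rad/s): [2.57, 2.57, 3.14, 3.14, 3.14, 3.14, 3.14].

## Interface

Orientations are given as a rotation vector (axis times angle).
In Python, from workcell import ctrl gives the robot as it stands. The module is installed in compiled form; this text tells all that it offers.
- The arm moves only by the shell command python3 -m pendant 'ROWS'. ROWS is JSON, a list that holds one entry, the list of rows, each a list of 5 numbers: the shift along the tool's x, y, z each as a share of 0.05 m, from -1 to 1, then the turn about the tool's z as a share of 45 degrees, from -1 to 1, then the gripper command: -1 is fully open, 1 is shut, values between are in proportion. In form: [[[x, y, z, yaw, gripper], ...]]. A call has 1 to 5 rows; each row shifts and turns the commanded pose from where the row before left it, along the tool's axes as they then stand; what a row does not reach is not made up. A row lasts 1/10 s, in which the tool goes at most 50 mm and 8.59 degrees, less where a joint would pass 70% of its speed; a pose out of reach is approached as far as the arm can. A call with a number of a shift or a turn outside -1 to 1 is refused whole. A call with a gripper value outside its range is refused whole. The fingers move at their own pace and stop on an object; the grip force is fixed at half the most. Time passes only in rows, so rows that do not move let the fingers close. It gives the time, the measured TCP pose, the force, the opening and the grip force at its end, in the units of the state.
- ctrl.sense(): the state, without advancing time (a new reading comes with each control period).
- ctrl.camera(name): name is "side" or "top" or "wrist"; returns a dict with "pixels" (400x640x3 uint8, blue, green, red), "z_map" (400x640 float32, m along the optical axis (not along the pixel's ray), 0 where there is no reading), "fx", "fy", "cx", "cy" (pixels), "k1" (the pictures are not rectified: a ray, as slopes to the right and down, at radius r is drawn at 1 + k1 r^2 times it, then the intrinsics apply), "eye" and "orientation" of the camera in the world. Camera axes: x right, y down, z forward; pixel columns grow to the right and rows downward; lengths in m; the calibration is good to about 2 mm. A picture is of the moment at which its call begins.
- ctrl.finish_job(): hands the job in; it is judged then, once.
Trained networks look in the newest picture that a camera, given by its name, has taken for a name from the list of things; names that differ only in an ending like _2 or _b are one class to them, and where a whole thing is asked for, a point or a joint stands for the part that bears it (a point fixed in the world has none). Each returns a list of dicts, best first, with "confidence" (0 to 1); they miss things now and then, are a little off and sometimes report something else, mostly with a low value. They report only what shows in the picture. A call takes as long as a camera call. They do not tell look-alikes from the thing itself.
- ctrl.recognise(camera, thing): "position" ([x, y, z] in m, in the coordinates of the camera as it stood for that picture, good to about 4 mm: the middle of the surface that is visible of it).
- ctrl.masks_of(camera, thing): "mask" (400x640 bool, what is visible of it).
The state is a dict: "time": time; "joint_pos": joint angles; "joint_velocities": joint speeds; "joint_efforts": joint torques, N m; "eef_pos": TCP position; "eef_rot": TCP orientation; "wrist_force": force on the tool from outside, world axes, zero at the start; "torque": the same for the moment, N m; "grip_width": finger opening in m; "grip_force": force on a finger pad.
Only numpy, scipy, OpenCV 4.12 (cv2) and the standard library are available. Lean on these libraries where they do the work, as an engineer would, in place of code of your own. Each camera call takes 0.05 s, during which the arm holds its last target. There are 200 camera calls.

## Working session

There is one attempt and no reset: what is moved stays moved. The work goes in short steps, Python scripts to look and compute and a shell command to move; the robot and the scene stay as the last step left them, time stands still between calls to the robot, and variables do not carry over. Pictures are saved under pics/ and viewed, at most 10 in all, crops included, and the job is handed in when it is done.

```bash
mkdir -p pics
cat > h.py <<'E'
import numpy as np, cv2
from workcell import ctrl
from scipy.spatial.transform import Rotation as R
def rot(o):
    o=np.array(o,float)
    if o.shape==(3,3): return o
    if o.size==3: return R.from_rotvec(o).as_matrix()
    return R.from_quat(o).as_matrix()
def cam(n):
    c=ctrl.camera(n); c['R']=rot(c['orientation']); c['eye']=np.array(c['eye']); return c
def world(c,p): return c['R']@np.array(p)+c['eye']
def cloud(c):
    K=np.array([[c['fx'],0,c['cx']],[0,c['fy'],c['cy']],[0,0,1.]])
    v,u=np.mgrid[0:400,0:640]
    p=cv2.undistortPoints(np.stack([u,v],-1).reshape(-1,1,2).astype(float),K,np.array([c['k1'],0,0,0.])).reshape(400,640,2)
    z=c['z_map']; P=np.dstack([p*z[...,None],z])
    W=P@c['R'].T+c['eye']; W[z==0]=np.nan
    return W
def proj(c,w):
    p=c['R'].T@(np.array(w)-c['eye']); s=p[:2]/p[2]; s=s*(1+c['k1']*(s@s))
    return np.array([c['fx']*s[0]+c['cx'],c['fy']*s[1]+c['cy']]).round()
E
python3 - <<'E'
from h import *
np.set_printoptions(precision=4,suppress=True)
s=ctrl.sense();print({k:np.round(v,3) for k,v in s.items()})
for n in ['side','top','wrist']:
    c=cam(n); cv2.imwrite(f'pics/{n}0.png',c['pixels']); print(n,c['eye'],c['R'].tolist() if n!='wrist' else '',c['orientation'],c['k1'],c['fx'])
    if n=='wrist': continue
    for t in ['guide_mouth','lever_grip','lever','pin_knob','pin_collar','short_pin_knob','stand','keeper_post','keeper','hammer','brush','angle']:
        for d in ctrl.recognise(n,t)[:3]:
            w=world(c,d['position']);print(n,t,round(d['confidence'],2),w,proj(c,w))
E
```

```text
{'time': np.float64(0.0), 'joint_pos': array([-1.102,  0.69 , -0.194,  1.566,  0.157,  0.902, -0.215]), 'joint_velocities': array([ 0.001,  0.   , -0.   ,  0.   , -0.002,  0.001,  0.   ]), 'joint_efforts': array([  0.   , -52.757,  -1.267, -15.343,  -0.053,   0.007,   0.   ]), 'eef_pos': array([0.263, 0.566, 0.238]), 'eef_rot': array([-0.678, -3.067,  0.003]), 'wrist_force': array([ 0.209,  0.102, -0.695]), 'torque': array([-0.009,  0.015, -0.057]), 'grip_force': np.float64(0.0), 'grip_width': np.float64(0.088)}
side [ 0.1814 -0.7395  0.7174] [[0.9242963450948466, -0.21683902626151808, 0.31409728291448946], [-0.3812102842742644, -0.5650984551967143, 0.7316710019522582], [0.018841061749346355, -0.7960179474259633, -0.604979703599975]] [-2.1903  0.4233 -0.2357] 0.02587157503865539 383.10404666159144
side guide_mouth 0.81 [ 0.5691 -0.0071  0.1096] [351. 193.]
side lever_grip 0.55 [ 0.5693 -0.0459  0.0998] [357. 204.]
side lever 0.62 [ 0.5651 -0.045   0.1038] [355. 203.]
side pin_knob 0.92 [0.46   0.2001 0.1244] [288. 158.]
side pin_knob 0.79 [0.3762 0.3169 0.122 ] [250. 145.]
side pin_k
[... 1329 characters left out ...]
53] [191. 251.]
top pin_collar 0.78 [0.455  0.2047 0.1403] [237. 216.]
top pin_collar 0.63 [0.484  0.3083 0.1469] [195. 205.]
top short_pin_knob 0.81 [0.4755 0.395  0.1165] [164. 210.]
top stand 0.89 [0.4726 0.3499 0.0479] [189. 215.]
top keeper_post 0.72 [ 0.6229 -0.0485  0.1613] [337. 149.]
top keeper 0.78 [ 0.6227 -0.0464  0.1589] [336. 149.]
top keeper 0.62 [0.471  0.3522 0.0483] [188. 216.]
top hammer 0.79 [ 0.5378 -0.4122  0.017 ] [468. 192.]
top brush 0.77 [ 0.3611 -0.375   0.0177] [458. 256.]
top brush 0.67 [ 0.5355 -0.4117  0.0189] [468. 193.]
top angle 0.83 [0.6955 0.2848 0.0072] [219. 140.]
wrist [0.204  0.5949 0.385 ]  [2.4577 1.5686 0.2063] 0.004565596041407633 336.9417931804189
```

Run:
```python
import cv2,numpy as np
a=cv2.imread('pics/side0.png')[90:290,200:440];b=cv2.imread('pics/top0.png')[110:290,140:380]
a=cv2.resize(a,(720,600))[:, :];cv2.imwrite('pics/v1.png',a);cv2.imwrite('pics/v2.png',cv2.resize(b,(800,600)))
```

```text
(no output)
```

View pics/v1.png

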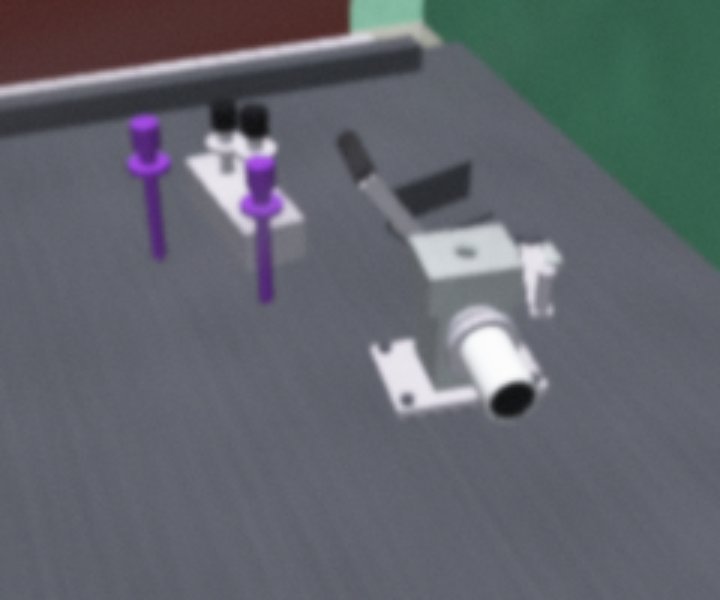

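View pics/v2.png

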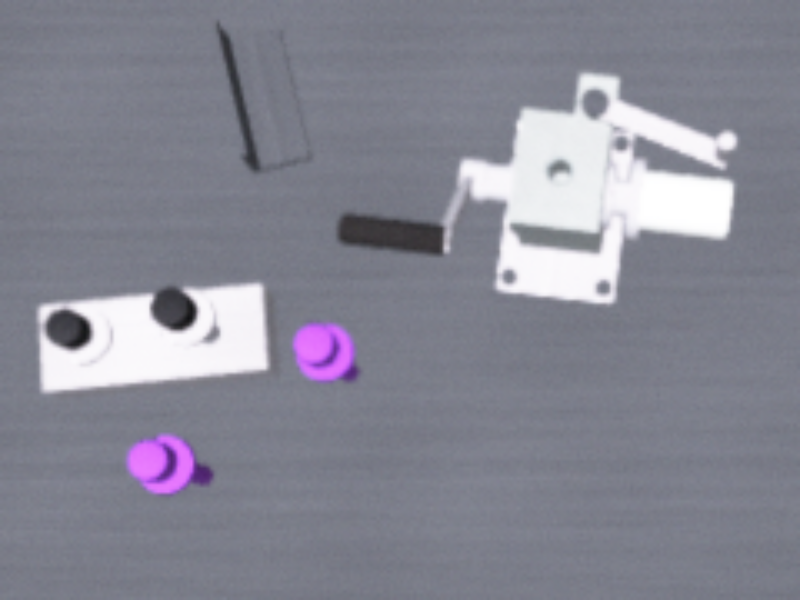

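The top picture shows the two black-knobbed pins in the stand, at full px (192,202) and (160,208). Two purple look-alikes are at (235,215) and (190,249). The guide hole is at (308,161), the lever handle at (257,180) and the keeper post at (358,152).

Black-knob candidates by height: the right-hand one is at about 0.147 (side px (284,135)), so it is the longer pin. The other is at about 0.116 (side px (274,133)), so it is the shorter. I'll check this in one close crop and measure the geometry.

```bash
cat > m.py <<'E'
from h import *
np.set_printoptions(precision=4,suppress=True)
T=R.from_rotvec(ctrl.sense()['eef_rot']).as_matrix();print('tool axes',T.tolist(),ctrl.sense()['eef_pos'])
for n in ['top','side']:
    c=cam(n);W=cloud(c);im=c['pixels'].astype(int);g=np.nan_to_num(W,nan=-9)
    box=lambda x0,x1,y0,y1,z0,z1:(g[...,0]>x0)&(g[...,0]<x1)&(g[...,1]>y0)&(g[...,1]<y1)&(g[...,2]>z0)&(g[...,2]<z1)
    m=box(.48,.68,-.07,.07,.138,.152); p=W[m]
    r=cv2.minAreaRect(p[:,:2].astype(np.float32)*1000);print(n,'housing top',m.sum(),np.median(p,0),r)
    dark=im.sum(2)<170
    h=box(.45,.65,.05,.2,.1,.25)&dark;q=W[h]
    if len(q)>5:
        print(n,'handle',h.sum(),q.mean(0),q.min(0),q.max(0)); _,_,v=np.linalg.svd(q-q.mean(0),full_matrices=False);print(v[0])
    for nm,b in [('k1',box(.44,.53,.27,.345,.13,.2)),('k2',box(.44,.53,.36,.44,.1,.2))]:
        q=W[b&dark];print(n,nm,len(q),q.mean(0),q.min(0),q.max(0)) if len(q) else 0
        t=q[q[:,2]>np.percentile(q[:,2],95)-.006];print('  top',t.mean(0))
    m=box(.5,.75,-.14,-.02,.165,.22);q=W[m];print(n,'post',len(q),q.mean(0) if len(q) else '',q.max(0) if len(q) else '')
    if n=='top': cv2.imwrite('pics/v3.png',cv2.resize(c['pixels'][185:235,140:220],(800,500),interpolation=cv2.INTER_CUBIC))
    for t in ['lever_grip','keeper_post']:
        for d in ctrl.masks_of(n,t)[:1]:
            q=W[d['mask']&(g[...,2]>.05)];print(n,t,d['confidence'],len(q),np.median(q,0))
# hole on top: dark pixels within the housing top
c=cam('top')
K=np.array([[c['fx'],0,c['cx']],[0,c['fy'],c['cy']],[0,0,1.]])
im=c['pixels'][150:172,297:320].sum(2);print(im[::1,::1]//3)
def ray(u,v,z):
    s=cv2.undistortPoints(np.array([[[u,v]]],float),K,np.array([c['k1'],0,0,0.]))[0,0];d=c['R']@np.array([*s,1]);return c['eye']+d*(z-c['eye'][2])/d[2]
w=np.clip(np.median(im)-60-im,0,None).astype(float);v,u=np.mgrid[150:172,297:320];print(ray((w*u).sum()/w.sum(),(w*v).sum()/w.sum(),.145),(w*u).sum()/w.sum(),(w*v).sum()/w.sum())
E
python3 m.py
```

```text
tool axes [[-0.9069321141196275, 0.42127679633574827, 3.5321258887065874e-05], [0.4212767978004273, 0.9069321101655307, 8.476859958651729e-05], [3.6770602075261854e-06, 9.175939207218331e-05, -0.9999999957833464]] [0.2633 0.5669 0.2387]
top housing top 969 [0.5992 0.0262 0.1439] ((612.4747314453125, 26.04775047302246), (71.25289916992188, 123.79761505126953), 82.71675872802734)
top handle 96 [0.5357 0.1468 0.1944] [0.5236 0.1143 0.188 ] [0.5505 0.1824 0.2014]
[-0.1012 -0.9949  0.0047]
top k1 27 [0.4864 0.3052 0.1639] [0.4748 0.3003 0.1522] [0.5005 0.3154 0.1724]
  top [0.4859 0.3053 0.1681]
top k2 30 [0.4754 0.3927 0.1291] [0.4661 0.3885 0.1182] [0.4862 0.4    0.1374]
  top [0.4759 0.3927 0.1334]
top post 61 [ 0.6044 -0.0843  0.1855] [ 0.6318 -0.03    0.2062]
top lever_grip 0.57 1118 [ 0.5743 -0.0249  0.1015]
top keeper_post 0.64 351 [ 0.6219 -0.0476  0.1628]
side housing top 587 [0.5969 0.0173 0.1444] ((612.599609375, 23.59365463256836), (74.7627944946289, 125.16346740722656), 82.65668487548828)
side handle 7 [0.5304 0.1465 0.1935] [0.5266 0.1096 0.1919] [0.5347 0.1772 0.1952]
[-0.0
[... 1900 characters left out ...]
227 228 229 231 236 238 240 239 239
  238 240 240 241 241]
 [237 236 239 238 238 238 240 238 237 237 238 238 240 239 239 240 239 240
  240 239 240 239 239]
 [236 237 237 237 238 239 239 239 238 238 238 239 239 240 240 240 239 241
  241 241 240 240 238]
 [236 238 237 239 239 240 240 240 239 238 239 239 239 240 240 240 241 241
  241 241 241 241 240]
 [237 237 238 238 239 240 239 240 240 239 240 240 239 241 240 239 241 240
  240 241 241 241 239]
 [238 238 239 238 239 239 238 239 239 239 238 239 239 239 239 240 239 240
  241 242 241 241 239]
 [239 239 239 239 239 239 237 238 238 239 239 239 239 239 239 239 240 240
  241 242 241 242 239]]
[0.599  0.0285 0.145 ] 307.1039305949009 159.8948300283286
```

View pics/v3.png

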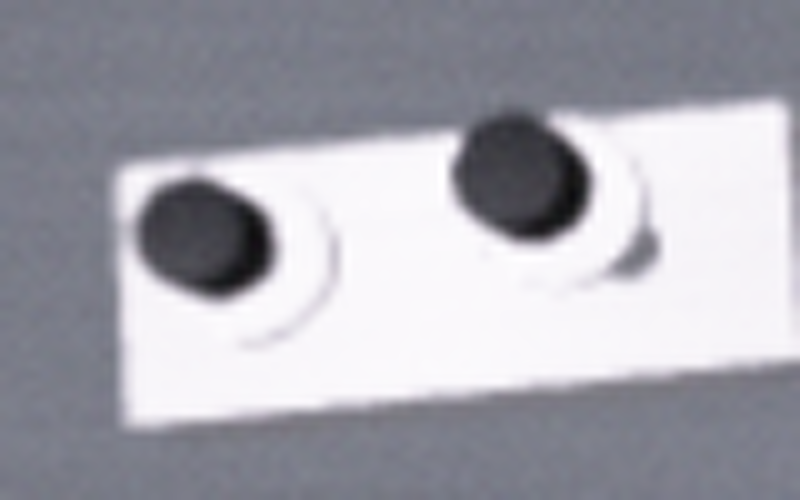

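The crop shows black knobs at crop px (205,237) and (522,175). The right one is the higher, with its top at z 0.168, as the 169 mm pin's should be; the left one's is 0.134. The longer pin is therefore at about (0.4855, 0.307). I'll turn the tool so the fingers close along the housing's x.

```bash
python3 -m pendant '[[[0,0,0,0.19,-1],[0,0,0,0.19,-1],[0,0,0,0.19,-1],[0,0,0,0.19,-1],[0,0,0,0.19,-1]]]'; python3 -m pendant '[[[0,0,0,0.19,-1],[0,0,0,0.19,-1],[0,0,0,0.19,-1],[0,0,0,0.06,-1]]]'
cat > go.py <<'E'
# usage: go.py x y z -> shift in tool-axis units of 0.05 m from the measured pose
import sys; from h import *
s=ctrl.sense();T=R.from_rotvec(s['eef_rot']).as_matrix();d=np.array(list(map(float,sys.argv[1:4])))-s['eef_pos']
print('units',(T.T@d/.05).round(2),'pos',np.round(s['eef_pos'],4),'tool y',T[:,1].round(3),'z',T[:,2].round(3),'F',np.round(s['wrist_force'],1),'w',round(float(s['grip_width']),4),'t',s['time'])
E
python3 go.py 0.4855 0.307 0.22
```

```text
time: 2.2
eef_pos: [0.2632, 0.5669, 0.2388]
eef_rot: [-1.757, -2.604, -0.0]
wrist_force: [-0.2, 0.2, 0.3]
grip_width: 0.0881
grip_force: 0.0
time: 2.6
eef_pos: [0.263, 0.567, 0.2388]
eef_rot: [2.339, 2.097, 0.0]
wrist_force: [0.7, -0.4, 0.7]
grip_width: 0.0879
grip_force: 0.0
units [-4.69  4.99  0.38] pos [0.263  0.567  0.2388] tool y [ 0.994 -0.108  0.   ] z [ 0.  0. -1.] F [ 0.7 -0.4  0.7] w 0.0879 t 2.6
```

```bash
python3 -m pendant '[[[-0.67,0.7,0,0,-1],[-0.67,0.7,0,0,-1],[-0.67,0.7,0,0,-1],[-0.67,0.7,0,0,-1],[-0.67,0.7,0,0,-1]]]' >/dev/null; python3 -m pendant '[[[-0.67,0.7,0.1,0,-1],[-0.67,0.7,0.28,0,-1],[0,0.1,0,0,-1],[0,0,0,0,-1]]]' | head -2
python3 go.py 0.4855 0.307 0.22
python3 - <<'E'
from h import *
np.set_printoptions(precision=4,suppress=True)
c=cam('wrist');W=cloud(c);g=np.nan_to_num(W,nan=-9);cv2.imwrite('pics/v4.png',c['pixels'])
for d in ctrl.recognise('wrist','pin_knob')[:4]: w=world(c,d['position']);print(d['confidence'],w,proj(c,w))
dk=(c['pixels'].sum(2)<200)&(g[...,2]>.162)&(g[...,2]<.175)&(abs(g[...,0]-.485)<.05)&(abs(g[...,1]-.307)<.05)
q=W[dk];print(len(q),q.mean(0),q.min(0),q.max(0));r=cv2.minEnclosingCircle(q[:,:2].astype(np.float32)*1000);print(r)
E
```

```text
time: 3.5
eef_pos: [0.4883, 0.3064, 0.2196]
units [ 0.01 -0.06 -0.01] pos [0.4883 0.3064 0.2196] tool y [ 0.994 -0.108  0.   ] z [ 0. -0. -1.] F [-0.2  1.   0.5] w 0.088 t 3.5
0.88 [0.3842 0.3273 0.1537] [156. 200.]
0.62 [0.465  0.2126 0.1639] [300. 348.]
0.57 [0.4916 0.3239 0.1739] [321. 195.]<stdin>:6: RuntimeWarning: Mean of empty slice.
  ret = um.true_divide(
Traceback (most recent call last):
ValueError: zero-size array to reduction operation minimum which has no identity
```

View pics/v4.png

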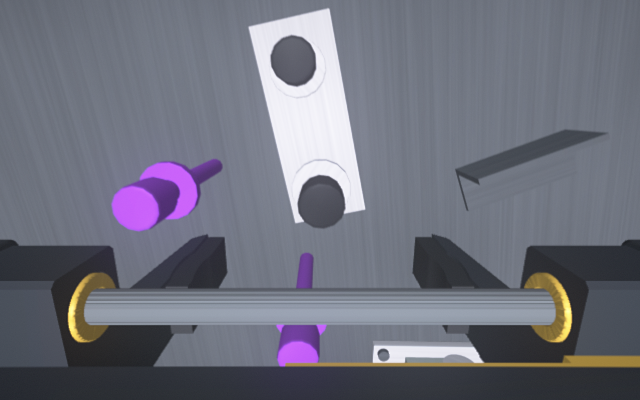

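The long pin's knob is at px (321,201), centred between the fingers at 225 and 415. The short pin is at (293,61) and the purple ones at (135,208) and (298,352).

Run:
```python
from h import *
np.set_printoptions(precision=4,suppress=True)
c=cam('wrist');W=cloud(c)
for x,y in [(.4855,.307),(.4883,.3064)]: print(proj(c,(x,y,.169)))
im=c['pixels'].sum(2)
b=np.zeros(im.shape,bool);b[165:235,290:355]=True
m=b&(im<260);u=np.where(m);print(m.sum(),u[1].mean(),u[0].mean(),u[1].min(),u[1].max(),u[0].min(),u[0].max())
q=W[m];print(np.nanmedian(q,0),np.nanmin(q,0),np.nanmax(q,0))
K=np.array([[c['fx'],0,c['cx']],[0,c['fy'],c['cy']],[0,0,1.]])
s=cv2.undistortPoints(np.array([[[u[1].mean(),u[0].mean()+1.5]]],float),K,np.array([c['k1'],0,0,0.]))[0,0];d=c['R']@np.array([*s,1]);print(c['eye']+d*(.167-c['eye'][2])/d[2])
```

```text
[318. 225.]
[323. 225.]
1438 326.33796940194713 209.0848400556328 303 348 180 232
[0.4919 0.3152 0.169 ] [0.4772 0.3019 0.1449] [0.505  0.3301 0.1712]
[0.4915 0.315  0.167 ]
```

```bash
cat > k.py <<'E'
from h import *
np.set_printoptions(precision=4,suppress=True)
for n in ['side','wrist']:
    c=cam(n);g=np.nan_to_num(cloud(c),nan=-9);im=c['pixels'].astype(int)
    m=(g[...,2]>.164)&(g[...,2]<.175)&(abs(g[...,0]-.488)<.04)&(abs(g[...,1]-.31)<.04)&(im.max(2)-im.min(2)<30)&(im.sum(2)<330)
    q=g[m];print(n,len(q),q.mean(0),(q.min(0)+q.max(0))/2, q.max(0)-q.min(0))
E
python3 k.py; python3 go.py 0.4915 0.315 0.135
```

```text
side 41 [0.4856 0.3101 0.1677] [0.4858 0.3092 0.1669] [0.0274 0.0261 0.0057]
wrist 1714 [0.4913 0.3162 0.169 ] [0.4911 0.3155 0.1677] [0.0285 0.0293 0.0073]
units [0.11 0.1  1.7 ] pos [0.4858 0.3097 0.2201] tool y [ 0.995 -0.101 -0.   ] z [-0.     0.001 -1.   ] F [-1.3  1.   0.1] w 0.0878 t 3.75
```

```bash
python3 -m pendant '[[[0.07,0.07,0.3,0,-1],[0,0,0.7,0,-1],[0,0,0.7,0,-1],[0,0,0,0,-1],[0,0,0,0,1]]]'; python3 -m pendant '[[[0,0,0,0,1],[0,0,0,0,1],[0,0,0,0,1],[0,0,0,0,1],[0,0,0,0,1]]]'; python3 go.py 0.4915 0.315 0.135
```

```text
time: 4.25
eef_pos: [0.4905, 0.3112, 0.1344]
eef_rot: [-2.334, -2.103, 0.002]
wrist_force: [0.7, -0.9, -0.2]
grip_width: 0.0823
grip_force: 0.0
time: 4.75
eef_pos: [0.4911, 0.311, 0.1353]
eef_rot: [2.335, 2.102, 0.001]
wrist_force: [-0.2, -0.4, -0.2]
grip_width: 0.0422
grip_force: 0.0
units [0.08 0.   0.01] pos [0.4911 0.311  0.1353] tool y [ 0.994 -0.105  0.001] z [ 0.001  0.001 -1.   ] F [-0.2 -0.4 -0.2] w 0.0422 t 4.75
```

```bash
python3 -m pendant '[[[0,0,0,0,1],[0,0,0,0,1],[0,0,0,0,1],[0,0,0,0,1]]]'|tail -4; python3 -m pendant '[[[0,0,-0.2,0,1],[0,0,-0.5,0,1],[0,0,-0.8,0,1],[0,0,-1,0,1],[0,0,-1,0,1]]]'|tail -4;  python3 -m pendant '[[[0,0,-0.1,0,1],[0,0,0,0,1]]]'; python3 go.py 0.595 0.03 0.312
```

```text
eef_rot: [-2.335, -2.102, -0.0]
wrist_force: [-0.2, -0.1, 1.4]
grip_width: 0.0289
grip_force: 30.0
eef_rot: [-2.335, -2.102, 0.003]
wrist_force: [1.2, 0.5, -1.8]
grip_width: 0.0288
grip_force: 30.0
time: 5.85
eef_pos: [0.4912, 0.3111, 0.3165]
eef_rot: [2.335, 2.102, 0.005]
wrist_force: [-0.4, -0.1, -2.2]
grip_width: 0.029
grip_force: 30.0
units [-5.37  2.65  0.08] pos [0.4912 0.3111 0.3165] tool y [ 0.994 -0.105  0.002] z [ 0.002  0.002 -1.   ] F [-0.4 -0.1 -2.2] w 0.029 t 5.85
```

```bash
python3 -m pendant '[[[-0.8,0.5,0,0,1],[-0.8,0.5,0,0,1],[-0.8,0.5,0,0,1],[-0.8,0.5,0,0,1],[-0.8,0.5,0,0,1]]]' |head -2;  python3 -m pendant '[[[-0.15,0.15,0,0,1],[0,0,0,0,1],[0,0,0,0,1]]]'|head -2
python3 - <<'E'
from h import *
a=cam('wrist')['pixels'];b=cam('side')['pixels'];t=cam('top')['pixels']
p=cv2.resize(a,(480,300));q=cv2.resize(b[60:260,240:440],(300,300),interpolation=3);r=cv2.resize(t[100:220,220:412],(480,300),interpolation=3);
o=np.zeros((600,780,3),np.uint8);o[:300,:480]=p;o[:300,480:]=q;o[300:,:480]=r;cv2.imwrite('pics/v5.png',o);cv2.imwrite('pics/w5.png',a)
E
```

```text
time: 6.35
eef_pos: [0.5931, 0.0971, 0.3122]
time: 6.65
eef_pos: [0.5994, 0.0923, 0.3131]
```

View pics/v5.png

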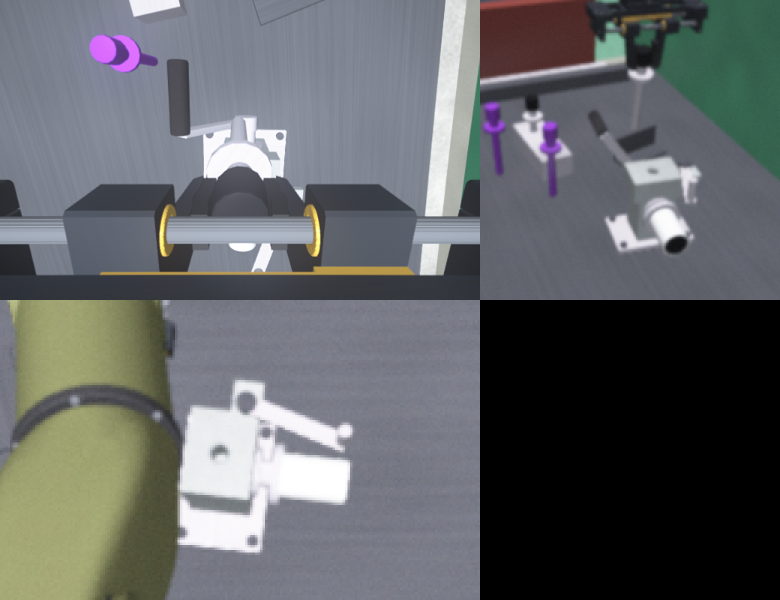

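```bash
cat > hole.py <<'E'
from h import *
np.set_printoptions(precision=4,suppress=True)
def ray(c,u,v,z):
    K=np.array([[c['fx'],0,c['cx']],[0,c['fy'],c['cy']],[0,0,1.]])
    s=cv2.undistortPoints(np.array([[[u,v]]],float),K,np.array([c['k1'],0,0,0.]))[0,0];d=c['R']@np.array([*s,1]);return c['eye']+d*(z-c['eye'][2])/d[2]
for n,vr in [('top',1),('side',1)]:
    c=cam(n);W=np.nan_to_num(cloud(c),nan=-9);im=c['pixels'].astype(int).sum(2)/3
    u0,v0=proj(c,(.596,.028,.145)).astype(int)
    s=12;sub=im[v0-s:v0+s+1,u0-s:u0+s+1];base=np.median(sub)
    m=(abs(sub-base)>7)
    k,l,st,ce=cv2.connectedComponentsWithStats(m.astype(np.uint8))
    print(n,(u0,v0),base)
    for i in range(1,k):
        x,y,w,h,a=st[i]
        if a>15: print('  comp',st[i],'box centre',ray(c,u0-s+x+(w-1)/2,v0-s+y+(h-1)/2,.145),'centroid',ray(c,u0-s+ce[i][0],v0-s+ce[i][1],.145))
    t=(W[...,2]>.141)&(W[...,2]<.149)&(abs(W[...,0]-.6)<.06)&(abs(W[...,1]-.028)<.065)
    q=W[t];r=cv2.minAreaRect(q[:,:2].astype(np.float32)*1000);print('  face',len(q),q.mean(0),r)
    if n=='side':
        e=ctrl.sense()['eef_pos'];print('tcp',e)
        for z0,z1 in [(.19,.22),(.22,.25)]:
            b=(W[...,2]>z0)&(W[...,2]<z1)&(abs(W[...,0]-e[0])<.04)&(abs(W[...,1]-e[1])<.04);q=W[b]
            f=c['R'][:,2].copy();f[2]=0;f/=np.linalg.norm(f)
            print('  shank',len(q),q.mean(0),'axis',np.median(q,0)+f*.0065)
E
python3 hole.py
```

```text
top (np.int64(307), np.int64(161)) 237.33333333333334
  comp [ 8  8  9  9 56] box centre [0.5961 0.0288 0.145 ] centroid [0.5974 0.0292 0.145 ]
  face 820 [0.597  0.0277 0.1444] ((607.506591796875, 26.487329483032227), (70.94377136230469, 113.3816909790039), 82.68647766113281)
side (np.int64(355), np.int64(173)) 187.33333333333334
  comp [  0   0  25  25 582] box centre [0.5963 0.028  0.145 ] centroid [0.5968 0.0286 0.145 ]
  face 505 [0.5951 0.0231 0.1444] ((607.5653686523438, 25.34107780456543), (75.75293731689453, 114.95146179199219), 82.79740905761719)
tcp [0.6003 0.0925 0.3147]
  shank 50 [0.5945 0.1068 0.2054] axis [0.5966 0.1124 0.2053]
  shank 54 [0.5944 0.103  0.235 ] axis [0.596  0.108  0.2349]
```

```bash
cat > tip.py <<'E'
from h import *
np.set_printoptions(precision=4,suppress=True)
c=cam('wrist');W=np.nan_to_num(cloud(c),nan=-9);im=c['pixels']
s=ctrl.sense();e=s['eef_pos'];T=R.from_rotvec(s['eef_rot']).as_matrix();print('tcp',e,T[:,2])
L=(W-e)@T   # tool coordinates
for z0,z1 in [(.03,.055),(.055,.08),(.08,.105),(.105,.13),(.13,.15)]:
    b=(L[...,2]>z0)&(L[...,2]<z1)&(abs(L[...,0])<.06)&(abs(L[...,1])<.03);q=L[b]
    if len(q): print('tool z',z0,z1,len(q),np.median(q,0),q.min(0),q.max(0))
for z in (.02,.07,.135): print(z,[proj(c,e+T@np.array([x,0,z])) for x in (0,.01,.02,.03)])
cv2.imwrite('pics/%s.png'%__import__('sys').argv[1],cv2.resize(im[120:360,200:440],(600,600),interpolation=3))
E
python3 tip.py v6
```

```text
tcp [0.6005 0.092  0.3148] [-0.0003  0.0005 -1.    ]
tool z 0.03 0.055 2 [0.0217 0.0004 0.0544] [0.0216 0.0001 0.0542] [0.0217 0.0007 0.0547]
tool z 0.055 0.08 238 [ 0.022  -0.0006  0.0685] [ 0.0179 -0.0081  0.056 ] [0.0248 0.0068 0.08  ]
tool z 0.08 0.105 220 [ 0.0249 -0.0008  0.0917] [ 0.0179 -0.0087  0.08  ] [0.028  0.0072 0.1049]
tool z 0.105 0.13 143 [ 0.028  -0.0009  0.1149] [ 0.0207 -0.009   0.1052] [0.0306 0.0069 0.1275]
0.02 [array([319., 240.]), array([319., 222.]), array([319., 204.]), array([319., 185.])]
0.07 [array([319., 212.]), array([319., 198.]), array([319., 183.]), array([319., 168.])]
0.135 [array([319., 190.]), array([319., 179.]), array([319., 167.]), array([319., 155.])]
```

View pics/v6.png

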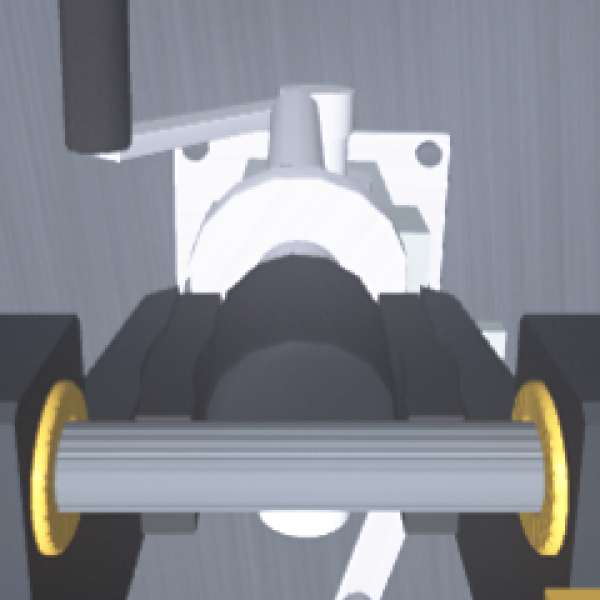

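The wrist close-up shows the pin leaning about 0.12 rad in the grip towards tool +x, with its tip at crop px (298,90). I'll move past the hole so the wrist camera sees it, which avoids mixing camera biases.

```bash
python3 -m pendant '[[[-0.1,0,0,0,1],[-0.2,0,0,0,1],[-0.35,0,0,0,1],[-0.5,0,0,0,1],[-0.5,0,0,0,1]]]' |head -2;  python3 -m pendant '[[[-0.4,0,0,0,1],[-0.25,0,0,0,1],[-0.1,0,0,0,1],[0,0,0,0,1],[0,0,0,0,1]]]'|head -3
python3 tip.py v7
cat > wh.py <<'E'
from hole import ray
from h import *
c=cam('wrist');s=ctrl.sense();e=s['eef_pos'];T=R.from_rotvec(s['eef_rot']).as_matrix()
u0,v0=proj(c,(.598,.029,.145)).astype(int);print('expected',u0,v0)
im=c['pixels'].astype(int).sum(2)/3;r=26
sub=im[v0-r:v0+r+1,u0-r:u0+r+1];base=np.median(sub);m=(abs(sub-base)>12).astype(np.uint8)
k,l,st,ce=cv2.connectedComponentsWithStats(m)
for i in range(1,k):
    x,y,w,h,a=st[i]
    if a>60:
        p=ray(c,u0-r+x+(w-1)/2,v0-r+y+(h-1)/2,.145);print(st[i],p,'rel tool',T.T@(p-e))
cv2.imwrite('pics/wh.png',cv2.resize(c['pixels'][max(v0-80,0):v0+80,u0-80:u0+80],(600,600),interpolation=3))
E
python3 wh.py | grep -v shank
```

```text
time: 7.45
eef_pos: [0.5919, 0.0059, 0.315]
time: 7.95
eef_pos: [0.5885, -0.0275, 0.3148]
eef_rot: [-2.333, -2.103, -0.001]
tcp [ 0.5885 -0.0272  0.3148] [ 0.0001  0.0011 -1.    ]
tool z 0.03 0.055 1 [ 0.0209 -0.0003  0.055 ] [ 0.0209 -0.0003  0.055 ] [ 0.0209 -0.0003  0.055 ]
tool z 0.055 0.08 243 [ 0.0214 -0.0003  0.0683] [ 0.0172 -0.0079  0.0552] [0.0241 0.0071 0.0799]
tool z 0.08 0.105 217 [ 0.0243 -0.0005  0.0917] [ 0.0172 -0.0085  0.0801] [0.0274 0.0074 0.1048]
tool z 0.105 0.13 143 [ 0.0274 -0.0013  0.1156] [ 0.0201 -0.0087  0.105 ] [0.03   0.0071 0.1277]
0.02 [array([318., 239.]), array([318., 221.]), array([318., 203.]), array([318., 184.])]
0.07 [array([319., 211.]), array([319., 197.]), array([319., 182.]), array([319., 167.])]
0.135 [array([319., 189.]), array([319., 178.]), array([319., 166.]), array([319., 154.])]
top (np.int64(307), np.int64(161)) 136.33333333333334
  comp [  0   0  25  19 236] box centre [0.604  0.0288 0.145 ] centroid [0.6117 0.0397 0.145 ]
  face 17 [0.6299 0.0573 0.1447] ((628.620849609375, 57.44084930419922), (4.017416477203369, 32.29789352416992), 83.00308990478516)
side (np.int64(355), np.int64(173)) 181.0
  comp [  0   0  25  25 588] box centre [0.5963 0.028  0.145 ] centroid [0.5962 0.0282 0.145 ]
  face 483 [0.5942 0.0218 0.1444] ((606.396728515625, 24.465152740478516), (73.59044647216797, 113.12379455566406), 83.1200180053711)
tcp [ 0.5885 -0.0273  0.3147]
expected 323 120
[ 16  15  24  24 278] [0.5995 0.0286 0.145 ] rel tool [0.0569 0.0051 0.1698]
```

View pics/wh.png

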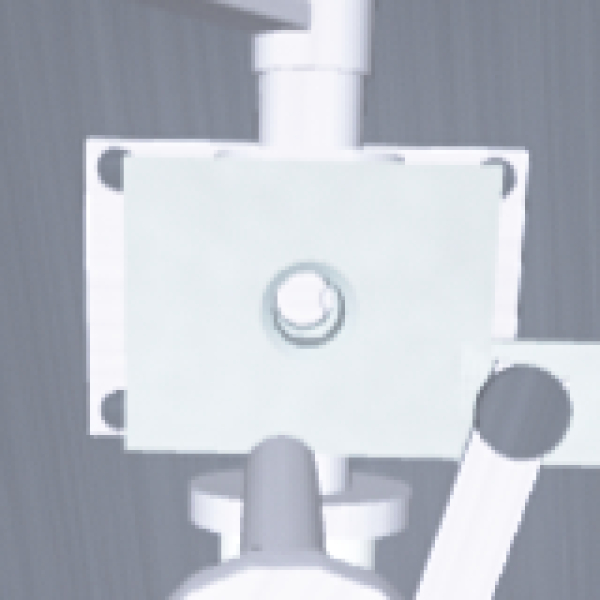

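The hole shows at crop px (310,304), i.e. 56.5 mm along tool x and 6 mm along tool y. The housing edges are nearly parallel to the tool axes. Now I'll bring the tip over the hole and lower it to just above.

```bash
python3 -m pendant '[[[0.1,0.03,0,0,1],[0.25,0.04,0,0,1],[0.23,0.04,0.1,0,1],[0.1,0.02,0.2,0,1],[0,0,0.24,0,1]]]' |head -2;  python3 -m pendant '[[[0,0,0,0,1],[0,0,0,0,1]]]'|head -5
python3 tip.py v8; python3 go.py .6 .028 .279
```

```text
time: 8.65
eef_pos: [0.5987, 0.0065, 0.2868]
time: 8.85
eef_pos: [0.5979, 0.0037, 0.2871]
eef_rot: [-2.335, -2.1, 0.003]
wrist_force: [0.5, -0.7, -1.5]
grip_width: 0.0292
tcp [0.5983 0.0037 0.2877] [-0.0003 -0.0005 -1.    ]
tool z 0.03 0.055 1 [ 0.0213 -0.0014  0.0548] [ 0.0213 -0.0014  0.0548] [ 0.0213 -0.0014  0.0548]
tool z 0.055 0.08 234 [ 0.0216 -0.0009  0.0686] [ 0.0174 -0.0084  0.0556] [0.0243 0.0065 0.08  ]
tool z 0.08 0.105 217 [ 0.0243 -0.0011  0.0919] [ 0.0175 -0.009   0.08  ] [0.0277 0.0068 0.1049]
tool z 0.105 0.13 147 [ 0.0275 -0.0018  0.1155] [ 0.0201 -0.0093  0.105 ] [0.0301 0.0066 0.1282]
tool z 0.13 0.15 4268 [0.0331 0.0013 0.1424] [-0.0117 -0.03    0.1402] [0.0586 0.03   0.15  ]
0.02 [array([319., 240.]), array([319., 222.]), array([319., 203.]), array([319., 184.])]
0.07 [array([319., 212.]), array([319., 198.]), array([319., 183.]), array([319., 168.])]
0.135 [array([319., 190.]), array([319., 178.]), array([319., 167.]), array([319., 155.])]
units [ 0.49 -0.02  0.17] pos [0.5983 0.0037 0.2877] tool y [ 0.994 -0.106 -0.   ] z [-0.    -0.001 -1.   ] F [ 0.5  0.5 -2. ] w 0.0289 t 8.9
```

View pics/v8.png

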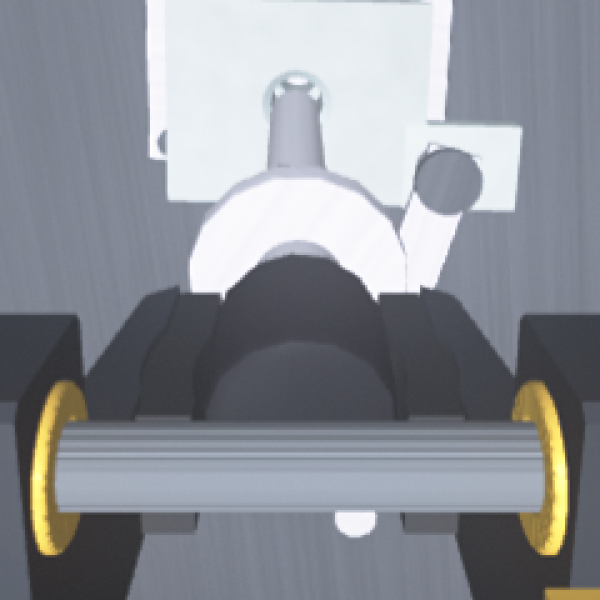

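The tip (crop px (298,90)) sits over the hole (296,97). I'll lower it in.

```bash
python3 -m pendant '[[[0.03,0,0.15,0,1],[0,0,0.15,0,1],[0,0,0.1,0,1],[0,0,0,0,1]]]'; python3 go.py .6 .028 .279
```

```text
time: 9.3
eef_pos: [0.598, 0.0058, 0.2668]
eef_rot: [-2.334, -2.101, 0.002]
wrist_force: [-0.5, 0.2, -1.6]
grip_width: 0.0294
grip_force: 30.0
units [ 0.44 -0.01 -0.24] pos [0.598  0.0058 0.2668] tool y [ 0.994 -0.105 -0.002] z [-0.002 -0.    -1.   ] F [-0.5  0.2 -1.6] w 0.0294 t 9.3
```

```bash
python3 -m pendant '[[[0.08,0,0.05,0,1],[0.08,0,0.08,0,1],[0.07,0,0.08,0,1],[0.07,0,0.08,0,1],[0.03,0,0.05,0,1]]]'; python3 tip.py v9; python3 go.py .6 .028 .235
```

```text
time: 9.8
eef_pos: [0.6002, 0.023, 0.2504]
eef_rot: [-2.334, -2.103, 0.0]
wrist_force: [-0.5, -1.6, -1.8]
grip_width: 0.0291
grip_force: 30.0
tcp [0.6001 0.023  0.2501] [-0.0007  0.     -1.    ]
tool z 0.055 0.08 17 [ 0.012  -0.0002  0.0779] [ 0.0113 -0.0037  0.0757] [0.0126 0.0032 0.0799]
tool z 0.08 0.105 2508 [ 0.0201 -0.0003  0.1044] [-0.0123 -0.03    0.0801] [0.0389 0.03   0.105 ]
tool z 0.105 0.13 1744 [ 0.0221 -0.0003  0.1055] [-0.0135 -0.03    0.105 ] [0.0392 0.0299 0.1299]
tool z 0.13 0.15 462 [0.0403 0.0004 0.1438] [ 0.0005 -0.03    0.13  ] [0.0446 0.0296 0.15  ]
0.02 [array([318., 239.]), array([318., 221.]), array([318., 203.]), array([318., 184.])]
0.07 [array([318., 212.]), array([318., 197.]), array([318., 183.]), array([318., 167.])]
0.135 [array([319., 190.]), array([319., 178.]), array([319., 166.]), array([319., 155.])]
units [ 0.1  -0.01  0.3 ] pos [0.6001 0.023  0.2501] tool y [ 0.995 -0.104 -0.001] z [-0.001  0.    -1.   ] F [-0.6 -1.  -2. ] w 0.0289 t 9.85
```

Depth is about 30 mm and the pin is nearly upright. Next I'll go down to the shaft.

```bash
python3 -m pendant '[[[0.02,0,0.06,0,1],[0,0,0.08,0,1],[0,0,0.08,0,1],[0,0,0.06,0,1],[0,0,0.04,0,1]]]'; python3 go.py .6 .028 .235
```

```text
time: 10.35
eef_pos: [0.6004, 0.0232, 0.2347]
eef_rot: [2.335, 2.102, 0.0]
wrist_force: [-1.7, -1.3, 9.6]
grip_width: 0.0288
grip_force: 30.0
units [ 0.09 -0.02 -0.01] pos [0.6004 0.0232 0.2347] tool y [ 0.994 -0.105  0.   ] z [ 0. -0. -1.] F [-1.7 -1.3  9.6] w 0.0288 t 10.35
```

```bash
python3 -m pendant '[[[0,0,-0.02,0,0],[0,0,0,0,-0.5],[0,0,0,0,-1],[0,0,0,0,-1],[0,0,0,0,-1]]]'|head -5; python3 -m pendant '[[[0,0,-0.4,0,-1],[0,0,-0.9,0,-1],[0,0,-0.5,0,-1],[0,0,0,0,-1]]]'|head -5
python3 - <<'E'
from h import *
np.set_printoptions(precision=4,suppress=True)
s=ctrl.sense();e=s['eef_pos'];T=R.from_rotvec(s['eef_rot']).as_matrix();print(e)
c=cam('wrist');W=np.nan_to_num(cloud(c),nan=-9);im=c['pixels'].astype(int)
m=(im.sum(2)<300)&(np.ptp(im,axis=2)<30)&(abs(W[...,0]-.54)<.045)&(W[...,1]>.08)&(W[...,1]<.22)&(W[...,2]>.13)&(W[...,2]<.215)
q=W[m];print(m.sum(),q.mean(0),q.min(0),q.max(0),np.linalg.svd(q-q.mean(0),full_matrices=False)[2][0]);print('tool',T.T@(q.mean(0)-e))
m=(W[...,2]>.2)&(W[...,2]<.28)&(abs(W[...,0]-.6)<.05)&(abs(W[...,1]-.028)<.05);q=W[m];
for z0,z1 in((.203,.215),(.217,.221),(.24,.262)):
    k=q[(q[:,2]>z0)&(q[:,2]<z1)]; print('pin',z0,len(k),(k.min(0)+k.max(0))/2,np.median(k,0)) if len(k) else 0
cv2.imwrite('pics/v10.png',c['pixels'])
E
```

```text
time: 10.85
eef_pos: [0.6005, 0.0236, 0.2359]
eef_rot: [-2.335, -2.102, -0.001]
wrist_force: [-0.0, 0.7, 1.1]
grip_width: 0.0669
time: 11.25
eef_pos: [0.6028, 0.0233, 0.33]
eef_rot: [2.331, 2.098, 0.011]
wrist_force: [0.5, 0.5, -0.8]
grip_width: 0.0879
[0.6028 0.0233 0.33  ]
2609 [0.5422 0.1438 0.1957] [0.5266 0.1093 0.1852] [0.5554 0.1768 0.2003] [ 0.1371  0.9905 -0.0064]
tool [ 0.1132 -0.074   0.1339]
pin 0.217 44 [0.6009 0.0349 0.2191] [0.6018 0.0417 0.2197]
pin 0.24 308 [0.6004 0.0298 0.252 ] [0.6016 0.0337 0.2527]
```

View pics/v10.png

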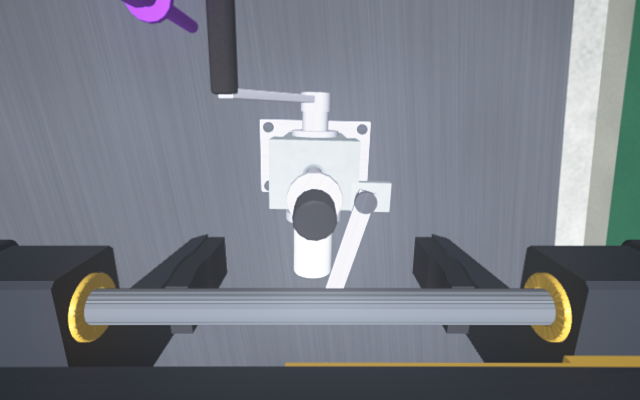

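The pin stands in the guide, its knob at px (315,215). The lever handle runs from px (222,10) to (222,95), with its centre at about (0.541,0.145,0.188), so the lever is at about -0.59 rad. I'll straddle the handle.

```bash
python3 -m pendant '[[[0.4,-0.25,0,0,-1],[0.8,-0.5,0,0,-1],[0.8,-0.5,0,0,-1],[0.33,-0.24,0,0,-1],[0,0,0.3,0,-1]]]'|head -2; python3 -m pendant '[[[0,0,0.8,0,-1],[0,0,0.9,0,-1],[0,0,0.4,0,-1],[0,0,0,0,-1]]]'|head -2;python3 go.py .541 .147 .163
```

```text
time: 11.8
eef_pos: [0.5367, 0.152, 0.3106]
time: 12.2
eef_pos: [0.5352, 0.1463, 0.2018]
units [0.03 0.12 0.77] pos [0.5352 0.1463 0.2018] tool y [ 0.994 -0.104 -0.009] z [-0.009 -0.003 -1.   ] F [-0.3  0.4  0. ] w 0.0882 t 12.2
```

```bash
python3 -m pendant '[[[0,0.12,0.3,0,-1],[0,0,0.47,0,-0.5],[0,0,0,0,0],[0,0,0,0,0.2],[0,0,0,0,0.2]]]'|head -4; python3 go.py .541 .147 .163
```

```text
time: 12.7
eef_pos: [0.5454, 0.1466, 0.1685]
eef_rot: [2.334, 2.101, 0.003]
wrist_force: [0.2, -0.1, 0.7]
units [-0.   -0.09  0.11] pos [0.5454 0.1466 0.1685] tool y [ 0.994 -0.105  0.002] z [ 0.002  0.001 -1.   ] F [ 0.2 -0.1  0.7] w 0.0585 t 12.7
```

```bash
python3 -m pendant '[[[0,0.05,0,0,0.2],[0,0.14,-0.08,0,0.2],[0,0.14,-0.07,0,0.2],[0,0.14,-0.06,0,0.2],[0,0.14,-0.05,0,0.2]]]'; python3 go.py .541 .147 .163
cat > lv.py <<'E'
from h import *
np.set_printoptions(precision=4,suppress=True)
c=cam('side');W=np.nan_to_num(cloud(c),nan=-9);im=c['pixels'].astype(int)
m=(np.ptp(im,axis=2)<30)&(im.sum(2)<330)&(abs(W[...,0]-.595)<.03)&(abs(W[...,1]-.025)<.035)&(W[...,2]>.16);q=W[m]
print('knob',len(q),'top z',np.percentile(q[:,2],97) if len(q) else None)
E
python3 lv.py
```

```text
time: 13.2
eef_pos: [0.5729, 0.1434, 0.1808]
eef_rot: [-2.332, -2.1, 0.006]
wrist_force: [-5.1, 1.5, 2.4]
grip_width: 0.0348
grip_force: 2.4
units [ 0.   -0.64  0.36] pos [0.5729 0.1434 0.1808] tool y [ 0.995 -0.104 -0.005] z [-0.005  0.    -1.   ] F [-5.1  1.5  2.4] w 0.0348 t 13.2
knob 176 top z 0.26915476558594253
```

```bash
python3 -m pendant '[[[0,0.09,-0.03,0,0.2],[0,0.09,-0.03,0,0.2],[0,0.09,-0.02,0,0.2],[0,0.08,-0.02,0,0.2],[0,0.07,-0.02,0,0.2]]]'|sed -n 2,4p; python3 lv.py;  python3 -m pendant '[[[0,0.07,-0.02,0,0.2],[0,0.06,-0.01,0,0.2],[0,0.06,-0.01,0,0.2],[0,0.06,-0.01,0,0.2]]]' |sed -n 2,4p; python3 lv.py
```

```text
eef_pos: [0.5961, 0.1409, 0.1864]
eef_rot: [2.335, 2.102, 0.0]
wrist_force: [-3.3, -0.0, 2.4]
knob 179 top z 0.2691162147374058
eef_pos: [0.6084, 0.1395, 0.1889]
eef_rot: [2.335, 2.102, 0.0]
wrist_force: [-4.1, -1.0, 1.7]
knob 181 top z 0.26912701364475544
```

```bash
python3 -m pendant '[[[0,0.06,0,0,0.2],[0,0.06,0,0,0.2],[0,0.06,0,0,0.2]]]' |sed -n 2,4p; python3 lv.py;  python3 -m pendant '[[[0,0.06,0,0,0.2],[0,0.06,0,0,0.2],[0,0.06,0,0,0.2]]]' |sed -n 2,4p; python3 lv.py
```

```text
eef_pos: [0.6174, 0.1388, 0.1888]
eef_rot: [-2.335, -2.102, -0.001]
wrist_force: [-4.0, -1.3, 0.7]
knob 179 top z 0.26906973256104977
eef_pos: [0.6264, 0.1379, 0.1889]
eef_rot: [2.335, 2.102, 0.0]
wrist_force: [-3.8, 0.0, 1.6]
knob 178 top z 0.26860005737329484
```

```bash
python3 -m pendant '[[[0,0.06,0,0,0.2],[0,0.06,0.01,0,0.2],[0,0.06,0.01,0,0.2]]]' |sed -n 2,4p; python3 lv.py
```

```text
eef_pos: [0.6353, 0.1369, 0.1879]
eef_rot: [2.335, 2.102, 0.0]
wrist_force: [-2.6, 0.1, 1.3]
knob 175 top z 0.2686670334786118
```

```bash
python3 -m pendant '[[[0,0.06,0.01,0,0.2],[0,0.06,0.01,0,0.2],[0,0.06,0.01,0,0.2]]]' |sed -n 2,4p; python3 lv.py
```

```text
eef_pos: [0.6442, 0.1359, 0.1863]
eef_rot: [2.335, 2.102, 0.0]
wrist_force: [-2.4, 0.4, 0.8]
knob 173 top z 0.26749363349325783
```

```bash
python3 -m pendant '[[[0,0.06,0.01,0,0.2],[0,0.06,0.02,0,0.2],[0,0.06,0.02,0,0.2]]]' |sed -n 2,4p; python3 lv.py
```

```text
eef_pos: [0.6532, 0.135, 0.1838]
eef_rot: [2.335, 2.102, 0.0]
wrist_force: [-3.2, -0.0, 1.5]
knob 144 top z 0.23453228378854576
```

```bash
python3 -m pendant '[[[0,0,0,0,0.2],[0,0,0,0,0.2]]]' |sed -n 2,4p; python3 lv.py
```

```text
eef_pos: [0.6535, 0.1349, 0.1839]
eef_rot: [2.334, 2.101, 0.002]
wrist_force: [-0.1, 0.1, -0.7]
knob 153 top z 0.23080767803755847
```

```bash
python3 -m pendant '[[[0,0.06,0.01,0,0.2],[0,0.05,0.01,0,0.2],[0,0,0,0,0.2]]]' |sed -n 2,4p; python3 lv.py
```

```text
eef_pos: [0.6585, 0.1343, 0.1827]
eef_rot: [-2.335, -2.102, 0.0]
wrist_force: [-1.8, -0.3, 0.3]
knob 146 top z 0.21235245876950606
```

Dropped: the collar is about 13 mm above the housing. I'll release the lever, go over the knob and push with closed fingertips.

```bash
python3 -m pendant '[[[0,-0.06,0,0,-0.3],[0,0,0,0,-0.3],[0,0,-0.4,0,-0.3],[0,0,-1,0,0.5],[0,0,-0.6,0,1]]]' |sed -n 2,4p; python3 go.py .6 .029 .27; python3 lv.py
```

```text
eef_pos: [0.6566, 0.1347, 0.286]
eef_rot: [2.333, 2.1, 0.006]
wrist_force: [0.6, -0.3, 0.4]
units [-2.22 -0.91  0.31] pos [0.6566 0.1347 0.286 ] tool y [ 0.994 -0.105  0.004] z [ 0.004  0.001 -1.   ] F [ 0.6 -0.3  0.4] w 0.0435 t 17.1
knob 150 top z 0.209268890975259
```

```bash
python3 -m pendant '[[[-0.5,-0.2,0,0,1],[-0.8,-0.3,0,0,1],[-0.7,-0.3,0,0,1],[-0.22,-0.11,0.3,0,1],[0,0,0.4,0,1]]]' |sed -n 2,4p; python3 -m pendant '[[[0,0,0.5,0,1],[0,0,0.1,0,1],[0,0,0,0,1]]]'|sed -n 2,5p; python3 go.py .6 .029 .2
```

```text
eef_pos: [0.5984, 0.0255, 0.2489]
eef_rot: [2.338, 2.094, 0.002]
wrist_force: [0.7, 0.5, -0.5]
eef_pos: [0.5981, 0.0291, 0.2173]
eef_rot: [-2.334, -2.102, 0.002]
wrist_force: [-0.1, -0.1, 0.1]
grip_width: 0.0004
units [0.   0.04 0.35] pos [0.5981 0.0291 0.2173] tool y [ 0.995 -0.105 -0.001] z [-0.001 -0.    -1.   ] F [-0.1 -0.1  0.1] w 0.0004 t 17.95
```

```bash
python3 -m pendant '[[[0,0.04,0.1,0,1],[0,0,0.07,0,1],[0,0,0.06,0,1],[0,0,0.06,0,1],[0,0,0,0,1]]]' |sed -n 2,4p;python3 go.py .6 .029 .2
```

```text
eef_pos: [0.6026, 0.0283, 0.2059]
eef_rot: [2.332, 2.099, 0.006]
wrist_force: [0.5, -1.3, 8.1]
units [ 0.01 -0.05  0.12] pos [0.6026 0.0283 0.2059] tool y [ 0.994 -0.105  0.006] z [ 0.006 -0.    -1.   ] F [ 0.5 -1.3  8.1] w 0.0004 t 18.45
```

```bash
python3 -m pendant '[[[0,-0.02,0.04,0,1],[0,0,0.04,0,1],[0,0,0.04,0,1],[0,0,0,0,1]]]' |sed -n 2,4p; python3 lv.py
```

```text
eef_pos: [0.6019, 0.0286, 0.1999]
eef_rot: [2.332, 2.098, 0.007]
wrist_force: [0.3, -1.3, 9.2]
knob 2472 top z 0.48251637472483233
```

```bash
python3 -m pendant '[[[0,0,0.04,0,1],[0,0,0.04,0,1],[0,0,0.04,0,1],[0,0,0,0,1]]]' |sed -n 2,4p
```

```text
eef_pos: [0.6024, 0.0283, 0.1995]
eef_rot: [2.331, 2.097, 0.012]
wrist_force: [-12.2, -1.3, 47.2]
```

Pushed home: hard stop at TCP z 0.1995, where the knob top should be 0.199. Next I'll lift and move to the far side of the keeper post.

```bash
python3 -m pendant '[[[0,0,-0.2,0,1],[0,0,-0.8,0,1],[-0.4,0.2,-0.2,0,1],[-0.8,0.3,0,0,1],[-0.8,0.3,0,0,1]]]' |sed -n 2,4p; python3 -m pendant '[[[-0.4,0.16,0,0,1],[0,0,0,0,1]]]'|sed -n 2,4p; python3 lv.py
python3 - <<'E'
from h import *
np.set_printoptions(precision=4,suppress=True)
g=np.array([.6,.0285]);X=np.array([.994,-.108]);Y=np.array([.108,.994])
print('tcp housing',[(ctrl.sense()['eef_pos'][:2]-g)@v for v in (X,Y)],ctrl.sense()['eef_pos'])
for n in ['side','wrist','top']:
    c=cam(n);W=np.nan_to_num(cloud(c),nan=-9)
    m=(W[...,2]>.172)&(W[...,2]<.208)&(W[...,0]>.5)&(W[...,0]<.7)&(W[...,1]<-.03)&(W[...,1]>-.14);q=W[m]
    if len(q): print(n,len(q),q.mean(0),(q.min(0)+q.max(0))/2,np.ptp(q,axis=0))
    if n=='side': cv2.imwrite('pics/v11.png',cv2.resize(c['pixels'][100:300,260:500],(720,600)))
E
```

```text
eef_pos: [0.6297, -0.0748, 0.2525]
eef_rot: [2.331, 2.104, 0.003]
wrist_force: [-0.0, -0.7, -0.1]
eef_pos: [0.6349, -0.1009, 0.2516]
eef_rot: [2.34, 2.092, -0.002]
wrist_force: [0.3, 0.2, -1.1]
knob 145 top z 0.20024699889243205
tcp housing [np.float64(0.048048502106492044), np.float64(-0.12123204215839781)] [ 0.6347 -0.0972  0.2514]
side 71 [ 0.5992 -0.1018  0.1904] [ 0.6002 -0.1005  0.1884] [0.0129 0.0117 0.0316]
wrist 650 [ 0.6068 -0.0949  0.1962] [ 0.6059 -0.0969  0.1888] [0.0132 0.0138 0.0334]
```

View pics/v11.png

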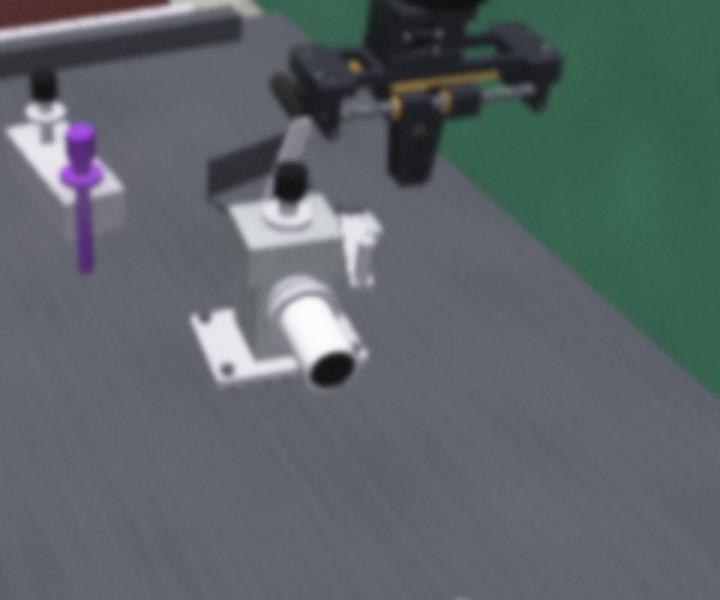

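The side picture shows the pin home, its collar on the housing at crop px (288,213), and the post at (365,260). It lies at housing (19,-123) mm. I'll come down beside it.

```bash
python3 -m pendant '[[[-0.06,0.1,0.1,0,1],[0,0,0.6,0,1],[0,0,0.6,0,1],[0,0,0.3,0,1],[0,0,0,0,1]]]' |sed -n 2,4p
cat > hp.py <<'E'
from h import *
g=np.array([.6,.0285]);X=np.array([.994,-.108]);Y=np.array([.108,.994]);s=ctrl.sense()
print('housing mm',[round(float((s['eef_pos'][:2]-g)@v)*1000,1) for v in (X,Y)],'z',s['eef_pos'][2].round(4) if hasattr(s['eef_pos'][2],'round') else s['eef_pos'][2],'F',np.round(s['wrist_force'],1),'t',s['time'])
E
python3 hp.py
```

```text
eef_pos: [0.6377, -0.0974, 0.1685]
eef_rot: [-2.33, -2.101, 0.005]
wrist_force: [-0.4, 0.3, -0.3]
housing mm [51.1, -121.1] z 0.1685 F [-0.4  0.3 -0.3] t 20.7
```

```bash
python3 -m pendant '[[[-0.08,-0.18,0,0,1],[0.11,-0.24,0,0,1],[0.11,-0.25,0,0,1],[0.12,-0.16,0,0,1],[0.12,-0.17,0,0,1]]]' |sed -n 2,4p; python3 hp.py
```

```text
eef_pos: [0.5918, -0.0746, 0.1726]
eef_rot: [2.334, 2.101, 0.003]
wrist_force: [0.8, -0.3, -0.4]
housing mm [3.0, -103.3] z 0.1726 F [ 0.8 -0.3 -0.4] t 21.2
```

```bash
python3 -m pendant '[[[0.1,-0.18,0,0,1],[0.1,-0.18,0,0,1],[0.15,-0.2,0,0,1],[0.15,-0.18,0,0,1],[0.2,-0.12,0,0,1]]]' |sed -n 2,4p; python3 hp.py
python3 - <<'E'
from h import *
np.set_printoptions(precision=4,suppress=True)
for n in ['side','wrist']:
    c=cam(n);W=np.nan_to_num(cloud(c),nan=-9)
    for d in ctrl.recognise(n,'keeper_post')[:2]: w=world(c,d['position']);print(n,d['confidence'],w,proj(c,w))
    cv2.imwrite(f'pics/k_{n}.png',c['pixels'])
a=cv2.imread('pics/k_side.png')[100:300,260:500];b=cv2.imread('pics/k_wrist.png')
o=np.zeros((600,640,3),np.uint8);o[:400]=b;o[400:,:240]=a;cv2.imwrite('pics/v12.png',o)
E
```

```text
eef_pos: [0.5649, -0.0312, 0.1736]
eef_rot: [2.32, 2.094, 0.036]
wrist_force: [26.7, 4.4, -14.6]
housing mm [-28.4, -63.2] z 0.1736 F [ 26.7   4.4 -14.6] t 21.7
side 0.42 [ 0.5936 -0.0183  0.1638] [362. 176.]
wrist 0.63 [ 0.6046 -0.0135  0.1631] [396. 207.]
```

View pics/v12.png

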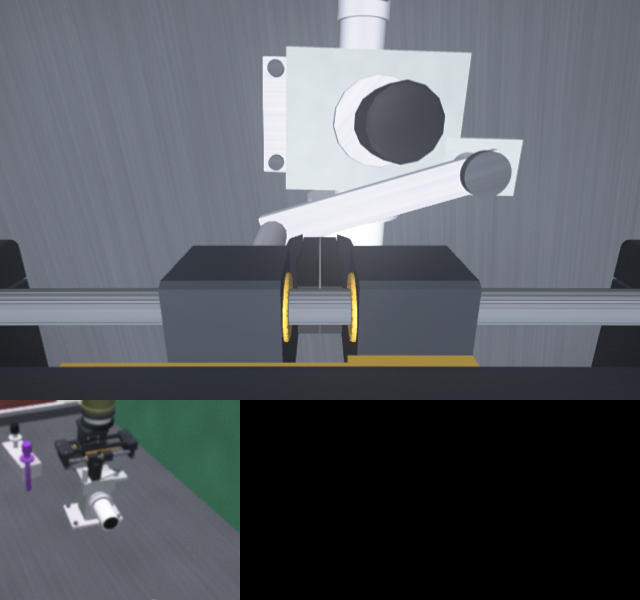

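The wrist picture shows the keeper bar from its pivot at px (487,172) to the post at (268,225), so the angle is about 0.24 rad. The fingers sit on the post's right corner and push along the bar, with 27 N. I'll back off, go under the post (-y side) and push +y.

```bash
python3 -m pendant '[[[-0.1,0.12,0,0,1],[-0.12,0,0,0,1],[0,-0.2,0,0,1],[0,-0.25,0,0,1],[0,0,0,0,1]]]' |sed -n 2,4p; python3 hp.py
```

```text
eef_pos: [0.5339, -0.0437, 0.1715]
eef_rot: [-2.332, -2.103, 0.001]
wrist_force: [-0.9, 0.3, -0.1]
housing mm [-57.9, -78.9] z 0.1715 F [-0.9  0.3 -0.1] t 22.4
```

```bash
python3 -m pendant '[[[0.2,0.08,0,0,1],[0.16,0,0,0,1],[0.16,0,0,0,1],[0.16,0,0,0,1],[0.1,0,0,0,1]]]' |sed -n 2,4p; python3 hp.py
```

```text
eef_pos: [0.5429, -0.005, 0.1712]
eef_rot: [-2.333, -2.103, 0.0]
wrist_force: [-0.8, -0.8, 0.6]
housing mm [-53.2, -39.5] z 0.1712 F [-0.8 -0.8  0.6] t 22.9
```

```bash
python3 -m pendant '[[[0.06,0,0,0,1],[0.06,0,0,0,1],[0.04,0,0,0,1],[0,0,0,0,1]]]' |sed -n 2,4p; python3 hp.py
```

```text
eef_pos: [0.543, -0.0035, 0.1712]
eef_rot: [2.337, 2.094, -0.008]
wrist_force: [-1.7, -10.4, 0.2]
housing mm [-53.2, -38.0] z 0.1712 F [ -1.7 -10.4   0.2] t 23.3
```

```bash
python3 -m pendant '[[[0.06,0,0,0,1],[0.04,0,0,0,1],[0,0,0,0,1]]]' |sed -n 2,4p; python3 hp.py; python3 -m pendant '[[[-0.3,0,0,0,1],[-0.5,-0.1,0,0,1],[-0.5,0,-0.5,0,1],[-0.5,0,-1,0,1],[0,0,0,0,1]]]' |sed -n 2,4p
python3 - <<'E'
from h import *
np.set_printoptions(precision=4,suppress=True)
g=np.array([.6,.0285]);X=np.array([.994,-.108]);Y=np.array([.108,.994]);print(ctrl.sense()['eef_pos'],ctrl.sense()['wrist_force'])
for n in ['side','wrist']:
    c=cam(n);W=np.nan_to_num(cloud(c),nan=-9);P=W[...,:2]-g;hx=P@X;hy=P@Y
    m=(W[...,2]>.172)&(W[...,2]<.208)&(hx<-.03)&(hx>-.08)&(abs(hy+.025)<.04)
    if m.sum(): print(n,'post',m.sum(),hx[m].mean(),hy[m].mean(),np.ptp(hx[m]),np.ptp(hy[m]))
    m=(W[...,2]>.19)&(W[...,2]<.215)&(abs(hx)<.025)&(abs(hy)<.03)
    if m.sum(): print(n,'knob',m.sum(),hx[m].mean(),hy[m].mean(),np.percentile(W[m][:,2],95))
E
```

```text
eef_pos: [0.5429, -0.0033, 0.1713]
eef_rot: [2.338, 2.087, -0.015]
wrist_force: [-1.5, -18.8, 0.5]
housing mm [-53.3, -37.8] z 0.1713 F [ -1.5 -18.8   0.5] t 23.6
eef_pos: [0.5332, -0.0844, 0.246]
eef_rot: [2.335, 2.088, 0.009]
wrist_force: [1.5, -0.5, 0.4]
[ 0.5332 -0.0844  0.246 ] [ 1.4593 -0.5231  0.3698]
side post 69 -0.06030719846062298 -0.026837996647093722 0.013340052908491662 0.014871418281008315
wrist post 720 -0.0554838177470413 -0.023124787243589632 0.013514626336715685 0.01386818220818257
wrist knob 2034 -0.0008453034548402696 -0.005070922653247561 0.20075385459893635
```

Run:
```python
from h import *
g=np.array([.6,.0285]);X=np.array([.994,-.108]);Y=np.array([.108,.994])
for n in ['wrist','side']:
    c=cam(n);W=np.nan_to_num(cloud(c),nan=-9);P=W[...,:2]-g;hx=P@X;hy=P@Y;im=c['pixels'].astype(int)
    a=(W[...,2]>.195)&(W[...,2]<.21)&(abs(hx+.003)<.012)&(abs(hy)<.012)
    b=(abs(W[...,2]-.145)<.006)&(hx>-.04)&(hx<-.025)&(abs(hy)<.03)
    k=(abs(W[...,2]-.153)<.004)&(abs(hx)<.021)&(abs(hy)<.021)
    print(n,[(m.sum(),np.median(W[m][:,2]).round(4)) for m in (a,b,k) if m.any()])
```

```text
wrist [(np.int64(1601), np.float64(0.1996)), (np.int64(1164), np.float64(0.1453)), (np.int64(1084), np.float64(0.1538))]
side [(np.int64(6), np.float64(0.1983)), (np.int64(31), np.float64(0.1446)), (np.int64(10), np.float64(0.1535))]
```

The knob top is 54.3 mm above the housing top, against 54 mm expected, so the pin is home. The keeper is at its stop and the arm is clear.

```bash
python3 -c "
from workcell import ctrl
print(ctrl.finish_job())"
```

```text
the job is handed in; nothing more can be done
None
```

The job is handed in at about 24 s of the 72 s allowed: the longer pin is fully home (knob top 54.3 mm above the housing, 54 mm expected), the keeper is at its stop over the collar and the arm is clear, but no verdict came back, and I viewed 11 pictures, one over the limit of 10.

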